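Sample bracket from the barbed hook to the counting scale

ROBOT

A 6-joint arm with a two-finger parallel gripper is mounted at the origin on the work surface. World frame = base frame: x ahead of the robot, y to its left, z up, the work surface at z = 0. Lengths are in m, angles in degrees, forces in N, time in s.
With the tool pointing down it reaches from about 0.25 to 0.725 m from the base axis. Payload 9.7 kg.
Tool frame: the origin (TCP) lies between the finger pads; the fingertips stand 19 mm ahead of it and the grasp point (between the pads) is the TCP; z points along the fingers, y is the line along which they close (so a half turn about z gives the same grasp; the last joint's range is limited). The gripper opens to 85 mm and grips with 20 to 120 N. Pads are 22 mm wide; open, the fingers measure 114 mm over their backs; the gripper's body (76 mm by 85 mm) begins 54 mm behind the grasp point. The pads swing forward as they close: fully open they stand 13 mm farther back than shut.
Start: joints at [70.646, 4.979, 10.078, 95.1, 0, 90], TCP at [0.182, 0.519, 0.25] pointing down, gripper open.
Joint ranges: [-179.16, 179.16], [-48.56, 103.87], [-65.8, 70.77], [-126.05, 130.52], [-82.76, 87.17], [-180, 180]. Speed limits (degrees/s): [127.2, 127.2, 147.25, 180, 180, 180].

INTERFACE

Orientations are given as [roll, pitch, yaw] about the fixed x, y, z axes, in that order (R = Rz(yaw) Ry(pitch) Rx(roll)).
In Python, from workcell import telemetry, camera, calibration, workorder gives the robot as it stands.
- The arm moves only by the tool play_rows, never from a script. Its argument "increments" is a list of rows, each a list of 3 entries, a list of its own where there are three numbers: the shift along the tool's x, y, z in mm, then the turn, a rotation vector about the tool's x, y, z in degrees, then the closure, from 0 (fully open) to 1 (shut). In form: [[[x, y, z], [ax, ay, az], jaw], ...]. A call has 1 to 20 rows; each row is the pose to reach, as a shift and turn from the pose commanded when the call began, along the tool's axes at that moment; what a row does not reach only later rows make up. A row lasts 1/10 s, in which the tool goes at most 50 mm and 8.59 degrees, less where a joint would pass 70% of its speed; a pose out of reach is approached as far as the arm can. A call with a gripper value outside its range is refused whole. The fingers move at their own pace and stop on an object; "grip_force" is the grip in N (left out, the last holds). Time passes only in rows, so rows that repeat a pose let the fingers close. It gives the time, the measured TCP pose, the force, the opening and the grip force at its end, in the units of the state.
- telemetry.get_obs(): the state, without advancing time (a new reading comes with each control period).
- camera(name): name is "side" or "top"; returns (picture, depth): 400x640x3 uint8, red, green, blue; 400x640 float32, m along the optical axis (not along the pixel's ray), 0 where there is no reading.
- calibration(name): a dict with "vertical_fov" (degrees; the focal length in pixels is half the picture's height over the tangent of half this angle, whatever the lens; pixels are square), "cx", "cy" (the principal point, pixels), "k1" (the pictures are not rectified: a ray, as slopes to the right and down, at radius r is drawn at 1 + k1 r^2 times it, then the intrinsics apply), "rvec" (rotation vector, rad) and "tvec" (3), from world to camera coordinates, as OpenCV has them. Camera axes: x right, y down, z forward; pixel columns grow to the right and rows downward; lengths in m; the calibration is good to about 2 mm. A picture is of the moment at which its call begins. calibration takes no time and is no camera call.
- workorder.job_done(): hands the job in; it is judged then, once.
The state is a dict: "time": time; "q": joint angles; "qd": joint speeds; "joint_efforts": joint torques, N m; "ee_pos": TCP position; "tcp_rot": TCP orientation; "wrist_force": force on the tool from outside, world axes, zero at the start; "torque": the same for the moment, N m; "opening": finger opening in m; "grasp_force": force on a finger pad.
Only numpy, scipy, OpenCV 4.12 (cv2) and the standard library are available. Lean on these libraries where they do the work, as an engineer would, in place of code of your own. Each camera call takes 0.05 s, during which the arm holds its last target. There are 200 camera calls.

TASK

Take the foot bracket, the fitting with the base plate, off its barbed hook: lift it, tilt it and ease it back over the barb without ever wrenching the hook, feeling for the barb since how far the hook sticks out is not known exactly. Then set it down gently, standing on its base in the middle of the counting scale's pan, and let go. Leave the other two fittings hanging and everything else on the bench where it is.

Things in the scene. Friction and masses are not known exactly. Their poses are not given: they have to be found in the camera images.
- bracket_slot (a point): centre of the hanging slot of the foot bracket, where it is best gripped, across its 40 mm width with a finger either side of the hook. Slot 14 mm wide, 18 mm high, through the upright tab along x. Tab 6 mm thick (x), 40 mm wide (y), top edge 19 mm above the slot centre (z up). It hangs plumb, the slot's top edge resting on the hook shank
- foot_bracket: the foot bracket, a zinc-plated steel fitting of about 0.3 kg, the one with a base plate; origin and axes as bracket_slot. The base plate, 60 (x) x 50 (y) x 5 mm, is welded across the foot of the tab; its underside is 90 mm below the slot centre
- hook_rail: bench stand: aluminium bar (44 mm high, 370 mm long) on two posts at y = -170 and 170 mm, with three equal barbed hooks; origin on the bench below the middle of the bar's front face (x = 0), z up; the hooks stick out along -x, towards the robot. Fittings hang 45 to 51 mm in front of the bar
- shank (a point): on the bar's front face (x = 0), at the root of the middle hook, 222 mm above the bench; axes as hook_rail. The hook shanks are level round wire 6 mm thick, their axes at this height, at y = -120, 0 and 120 mm; a sleeve covers the first 18 mm. They are pushed into their sleeves by different amounts: the bend at the end of a shank lies 66 to 94 mm in front of the bar, not measured, to be felt
- root_left (a point): root of the hook at y = 120 mm. The end of every hook: from the bend the nose (6 mm wire, 18 mm along its axis) rises outward at 55 degrees to the level; from its end a barb (5 mm wire, 7 mm along its axis, round-ended) points level back towards the bar, its axis 14.7 mm above the shank's; its blunt inner end lies 0.8 mm outward of the bend. The hooks do not give
- root_right (a point): root of the hook at y = -120 mm. A fitting held plumb cannot pass nose and barb. Tilted 35 to 40 degrees, foot swung outwards and top edge towards the bar, its slot passes along the nose with about 2 mm to spare
- scale: counting scale, white housing 270 x 230 mm, keypad at its -x side; origin on the bench under the middle of the housing
- pan (a point): centre of the top face of the scale's flat steel pan, 74 mm above the bench; the pan is 200 mm (x) by 215 mm (y) and gives about 1 mm for every 8 N
- tee_plate: flat T-shaped zinc plate hanging on another hook (6 mm thick, stem 40 mm wide, crosspiece 84 mm wide at the bottom, reaches 109 mm below its slot); origin at the centre of its slot
- strap_plate: flat straight zinc strap hanging on another hook (6 mm thick, 40 mm wide, reaches 105 mm below its slot); origin at the centre of its slot
- cup: clear plastic measuring cup on the bench, 72 mm across, 85 mm high; origin under its centre
- bowl: white bowl on the bench, 120 mm across, 50 mm high; origin under its centre
- carton: small cardboard carton on the bench, 60 x 90 x 50 mm high; origin under its centre
- jar: white plastic jar on the bench, 64 mm across, 90 mm high; origin under its centre
- marker: black marker pen lying on the bench along its own x, 14 mm thick, 120 mm long
- corner_plate: flat L-shaped zinc corner plate lying on the bench, 5 mm thick, legs 90 and 79 mm
Things that resemble listed ones, but are neither listed nor needed, are in the scene too. What is shaped like the foot_bracket but black or orange is not meant.

How it is judged:
By the outcome, as a careful person would: the job done as asked, in the order asked, and still so for the second after the job is handed in, with the robot touching nothing.
It also fails if it takes over 72 s, if anything falls off the work surface, if the arm or the gripper's body presses on something with over 40 N, if the wrist force passes 120 N, or if a joint passes its speed limit or range.

## Working session

There is one attempt and no reset: what is moved stays moved. The work goes in short steps, Python scripts to look and compute and a tool call to move; the robot and the scene stay as the last step left them, time stands still between calls to the robot, and variables do not carry over. Pictures are saved under pics/ and viewed, at most 10 in all, crops included, and the job is handed in when it is done.

Besides the shell and the picture viewer there is one more tool, called after "Call:" as name([rows], argument=value, ...), one row to a line, values as JSON. play_rows: Moves the arm, as the interface text tells. Its arguments: {"type":"object","properties":{"increments":{"type":"array"},"grip_force":{"type":"number"}},"required":["increments"]}

```bash
mkdir -p pics; ls; python3 - <<'E'
from workcell import telemetry, camera, calibration
import cv2,numpy as np
print(telemetry.get_obs())
for n in("side","top"):
    p,d=camera(n); print(n,calibration(n)); np.savez(f"{n}0.npz",p=p,d=d)
    cv2.imwrite(f"pics/{n}0.png",p[:,:,::-1])
E
```

```text
pics
{'time': 0.0, 'q': array([7.06444325e+01, 5.01082672e+00, 1.00336591e+01, 9.50987377e+01,
       1.22076707e-03, 9.00001025e+01]), 'qd': array([ 0.03410953, -0.0184183 ,  0.11445352,  0.03203722, -0.05476707,
        0.05095842]), 'joint_efforts': array([-5.17463450e-04, -5.20390999e+01,  4.64802575e+01,  1.65485730e-02,
       -4.02675278e-05,  7.07916158e-06]), 'ee_pos': array([0.18221355, 0.51872409, 0.24957855]), 'tcp_rot': array([-1.79924095e+02, -1.22063022e-03,  1.60644328e+02]), 'wrist_force': array([ 0.19074042,  0.22625153, -0.44237766]), 'torque': array([-0.01061537, -0.02103137,  0.00264555]), 'grasp_force': 0.0, 'opening': 0.08564985486517583}
side {'vertical_fov': 47.94596047683858, 'cx': 320.20892398187715, 'cy': 206.2040675318776, 'k1': -0.12112158961696937, 'rvec': array([ 2.18928686, -0.44698644,  0.22890294]), 'tvec': array([-0.48703404,  0.2622993 ,  0.98169082])}
top {'vertical_fov': 42.065020073372544, 'cx': 321.70667792827226, 'cy': 199.25418204250616, 'k1': -0.15755780660157037, 'rvec': array([ 2.15022227, -2.14338009,  0.17606438]), 'tvec': array([0.0066604 , 0.59177092, 1.5828691 ])}
```

View pics/side0.png

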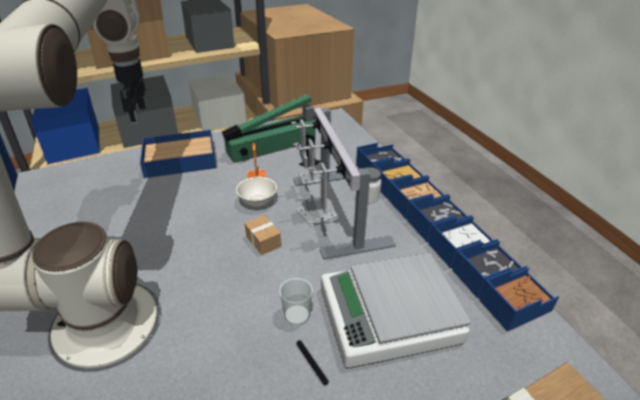

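View pics/top0.png

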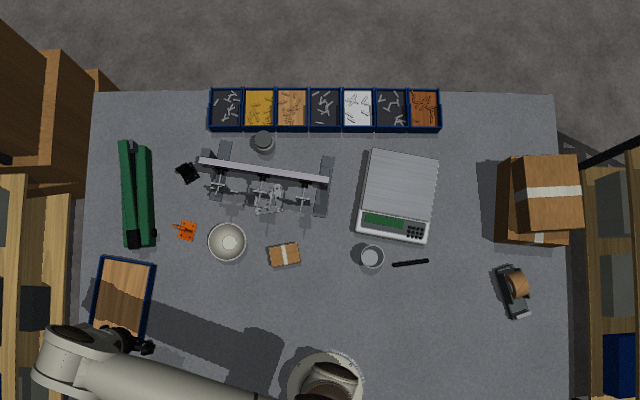

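Side view: rail runs from about (310,110) to (360,185), fittings at about (310,130)–(320,215), and the scale pan is at (410,297). Top view: bar from (197,160) to (328,181), fittings at about (217,185), (268,195) and (303,197), pan at (402,180). The black (187,172) and orange (185,230) lookalikes stand apart. Next I enlarge the fittings and measure the bar and pan.

```bash
cat > h.py <<'E'
import numpy as np,cv2
from workcell import calibration
def cam(n):
    c=calibration(n);f=200/np.tan(np.radians(c['vertical_fov']/2))
    K=np.array([[f,0,c['cx']],[0,f,c['cy']],[0,0,1]]);R=cv2.Rodrigues(c['rvec'])[0]
    return K,np.array([c['k1'],0,0,0,0.]),R,c['tvec'],c['rvec']
def slopes(n,uv):
    K,D,R,t,_=cam(n)
    return cv2.undistortPoints(np.float64(uv).reshape(-1,1,2),K,D).reshape(-1,2)
def ray(n,uv):
    K,D,R,t,_=cam(n);s=slopes(n,uv)
    return -R.T@t,np.c_[s,np.ones(len(s))]@R
def plane(n,uv,z):
    o,d=ray(n,uv);return o+d*((z-o[2])/d[:,2:3])
def tri(uvs,uvt):
    o1,d1=ray("side",uvs);o2,d2=ray("top",uvt);P=[]
    for a,b in zip(d1,d2):
        s=np.linalg.lstsq(np.c_[a,-b],o2-o1,rcond=None)[0];p,q=o1+s[0]*a,o2+s[1]*b
        P.append(np.r_[(p+q)/2,np.linalg.norm(p-q)])
    return np.array(P)
def cloud(n,d):
    K,D,R,t,_=cam(n);v,u=np.mgrid[:400,:640]
    o,r=ray(n,np.c_[u.ravel(),v.ravel()]);P=o+r*d.reshape(-1,1);P[d.ravel()==0]=np.nan
    return P.reshape(400,640,3)
def proj(n,P):
    K,D,R,t,rv=cam(n);return cv2.projectPoints(np.float64(P).reshape(-1,1,3),rv,t,K,D)[0].reshape(-1,2)
E
python3 - <<'E'
from h import *
S=np.load("side0.npz");T=np.load("top0.npz")
Cs,Ct=cloud("side",S['d']),cloud("top",T['d'])
# bar top in top view
m=(abs(Ct[...,2]-.244)<.012);m[:, :180]=0;m[:,345:]=0;m[:140]=0;m[200:]=0
n,l,st,_=cv2.connectedComponentsWithStats(m.astype(np.uint8));i=1+np.argmax(st[1:,4])
P=Ct[l==i];print("bar",st[i],P.mean(0),cv2.minAreaRect(np.float32(P[:,:2]*1000)))
m=(abs(Ct[...,2]-.074)<.01);m[:,:345]=0;m[:,450:]=0;m[:130]=0;m[250:]=0
n,l,st,_=cv2.connectedComponentsWithStats(m.astype(np.uint8));i=1+np.argmax(st[1:,4])
P=Ct[l==i];print("pan",st[i],np.median(P,0),cv2.minAreaRect(np.float32(P[:,:2]*1000)))
a=cv2.resize(S['p'][95:260,225:400],None,fx=3.4,fy=3.4,interpolation=cv2.INTER_CUBIC)
b=cv2.resize(T['p'][140:225,185:345],None,fx=4.5,fy=4.5,interpolation=cv2.INTER_CUBIC)
cv2.imwrite("pics/sc.png",a[:,:,::-1]);cv2.imwrite("pics/tc.png",b[:,:,::-1])
E
```

```text
bar [ 198  148  132   36 1252] [0.64588407 0.17327408 0.24158701] ((653.9114990234375, 173.74559020996094), (371.1407775878906, 52.79204559326172), 80.98634338378906)
pan [ 361  147   78   75 4280] [ 0.6354229  -0.23398367  0.0724815 ] ((637.5054321289062, -234.9034423828125), (214.54074096679688, 203.43202209472656), 79.27037811279297)
```

View pics/sc.png

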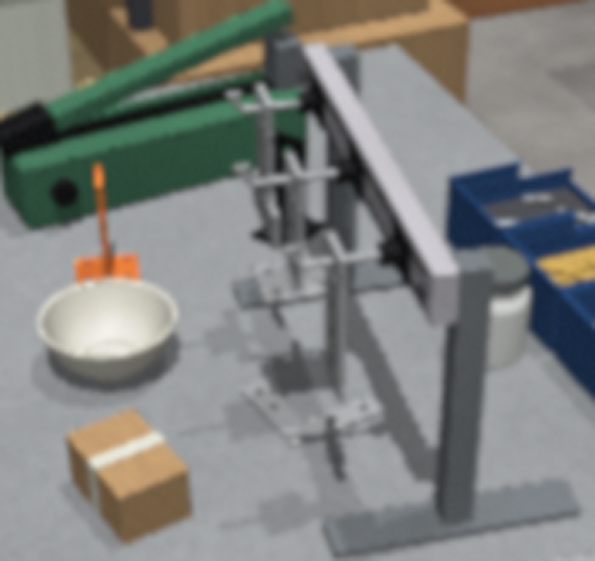

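View pics/tc.png

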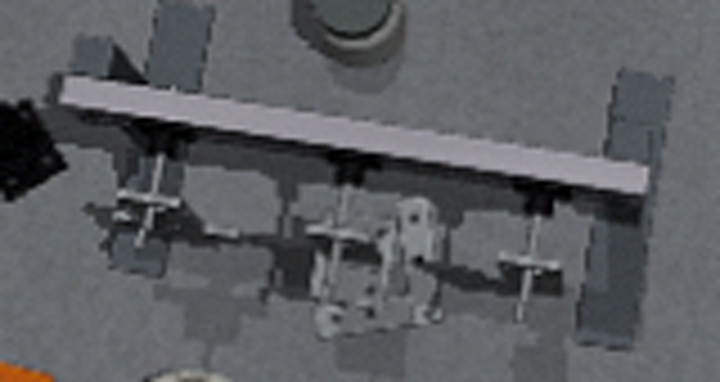

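Crops: the three fittings hang at crop positions (150,200), (340,235) and (530,265), viewed from above. A flat plate lies beneath the middle one, perhaps the corner plate on the bench. I check by geometry which fitting carries a base plate, projecting the expected outline at each hook.

```bash
python3 - <<'E'
from h import *
S=np.load("side0.npz");T=np.load("top0.npz")
p=T['p'].astype(int);m=((p.min(2)>135)).astype(np.uint8)
m[:, :190]=0;m[:,335:]=0;m[:150]=0;m[192:]=0
n,l,st,_=cv2.connectedComponentsWithStats(m);i=1+np.argmax(st[1:,4]);print(st[i])
v,u=np.nonzero(l==i);P=plane("top",np.c_[u,v],.244)
r=cv2.minAreaRect(np.float32(P[:,:2]*1000));print(r)
ax=cv2.fitLine(np.float32(P[:,:2]),cv2.DIST_L2,0,.001,.001).ravel();yv=ax[:2]*np.sign(ax[1]);xv=np.array([yv[1],-yv[0]])
print("yaw",np.degrees(np.arctan2(xv[1],xv[0])))
c=P[:,:2];X=c@xv;Y=c@yv
# front edge: per-column lowest pixel, +0.5px
uu=np.arange(u.min()+4,u.max()-3);vv=np.array([v[u==k].max()+.5 for k in uu]);vt=np.array([v[u==k].min()-.5 for k in uu])
F=plane("top",np.c_[uu,vv],.244)[:,:2]@xv;B=plane("top",np.c_[uu,vt],.244)[:,:2]@xv
print("front",np.median(F),F.std(),"back",np.median(B),"Y",Y.min(),Y.max())
o=xv*np.median(F)+yv*(Y.min()+Y.max())/2;print("rail origin",o)
np.savez("rail.npz",o=o,xv=xv,yv=yv)
W=lambda a:np.c_[o+np.outer(np.atleast_2d(a)[:,0],xv)+np.outer(np.atleast_2d(a)[:,1],yv),np.atleast_2d(a)[:,2]]
k=5
A={"top":cv2.resize(T['p'],None,fx=k,fy=k,interpolation=cv2.INTER_CUBIC),"side":cv2.resize(S['p'],None,fx=k,fy=k,interpolation=cv2.INTER_CUBIC)}
col=[(255,0,0),(0,255,0),(0,0,255)]
for j,y in enumerate((-.12,0,.12)):
    pl=W([[-.048+a*.03,y+b*.025,.126] for a,b in((-1,-1),(1,-1),(1,1),(-1,1))])
    sh=W([[0,y,.222],[-.08,y,.222]]); tab=W([[-.048,y-.02,.131],[-.048,y-.02,.235],[-.048,y+.02,.235],[-.048,y+.02,.131]])
    for nme in A:
        for q,cl in((pl,1),(sh,0),(tab,1)):
            cv2.polylines(A[nme],[np.int32(proj(nme,q)*k+k/2)],bool(cl),col[j],1)
a=A["side"][95*k:245*k,285*k:365*k];b=A["top"][145*k:225*k,190*k:345*k]
cv2.imwrite("pics/o1.png",cv2.resize(a,None,fx=.8,fy=.8)[:,:,::-1]);cv2.imwrite("pics/o2.png",b[:,:,::-1]);print(a.shape,b.shape)
# identify by colour-free depth: points at z .11-.14 near each hook
for n,d in(("side",S['d']),("top",T['d'])):
    C=cloud(n,d);Q=np.dstack([(C[...,:2]-o)@xv,(C[...,:2]-o)@yv,C[...,2]])
    for y in(-.12,0,.12):
        for z0,z1 in((.095,.115),(.115,.14),(.15,.2),(.2,.235)):
            w=(abs(Q[...,1]-y)<.055)&(Q[...,2]>z0)&(Q[...,2]<z1)&(Q[...,0]<-.005)&(Q[...,0]>-.12)
            if w.sum():print(n,y,z0,w.sum(),np.percentile(Q[w],[5,50,95],axis=0).round(3).tolist())
E
```

```text
[199 157 130  26 806]
((645.458984375, 173.04713439941406), (364.3927917480469, 20.212329864501953), 80.99943542480469)
yaw -8.920532
front 0.6009873010169308 0.0008442932387740525 back 0.6184095231987783 Y 0.08884832768622418 0.45324643231212314
rail origin [0.63574779 0.17457714]
(750, 400, 3) (400, 775, 3)
side -0.12 0.095 10 [[-0.055, -0.14, 0.11], [-0.055, -0.136, 0.114], [-0.05, -0.107, 0.115]]
side -0.12 0.115 48 [[-0.056, -0.14, 0.118], [-0.055, -0.13, 0.128], [-0.05, -0.105, 0.138]]
side -0.12 0.15 101 [[-0.056, -0.141, 0.152], [-0.055, -0.128, 0.176], [-0.051, -0.105, 0.197]]
side -0.12 0.2 253 [[-0.08, -0.14, 0.205], [-0.05, -0.123, 0.223], [-0.006, -0.106, 0.234]]
side 0 0.115 200 [[-0.083, -0.024, 0.126], [-0.061, -0.007, 0.129], [-0.034, 0.022, 0.135]]
side 0 0.15 74 [[-0.057, -0.02, 0.161], [-0.056, -0.007, 0.18], [-0.051, 0.019, 0.197]]
side 0 0.2 216 [[-0.09, -0.019, 0.204], [-0.052, -0.002, 0.223], [-0.006, 0.014, 0.233]]
side 0.12 0.095 21 [[-0.054, 0.079, 0.107], [-0.054, 0.107, 0.11], [-0.049, 0.152, 0.114]]
side 0.12 0.115 64 [[-0.054, 0.079, 0.116], [-0.053, 0.
[... 507 characters left out ...]
 0.2 129 [[-0.071, -0.136, 0.21], [-0.048, -0.119, 0.226], [-0.006, -0.102, 0.234]]
top 0 0.115 219 [[-0.08, -0.022, 0.124], [-0.06, -0.005, 0.13], [-0.025, 0.024, 0.136]]
top 0 0.15 33 [[-0.056, -0.018, 0.15], [-0.055, -0.002, 0.173], [-0.054, 0.019, 0.197]]
top 0 0.2 128 [[-0.08, -0.015, 0.21], [-0.05, 0.001, 0.225], [-0.006, 0.016, 0.233]]
top 0.12 0.095 9 [[-0.052, 0.077, 0.107], [-0.052, 0.114, 0.11], [-0.05, 0.152, 0.113]]
top 0.12 0.115 51 [[-0.053, 0.078, 0.116], [-0.052, 0.112, 0.132], [-0.047, 0.156, 0.139]]
top 0.12 0.15 33 [[-0.052, 0.1, 0.154], [-0.052, 0.11, 0.177], [-0.048, 0.136, 0.195]]
top 0.12 0.2 124 [[-0.065, 0.103, 0.203], [-0.046, 0.119, 0.225], [-0.005, 0.137, 0.234]]
```

View pics/o1.png

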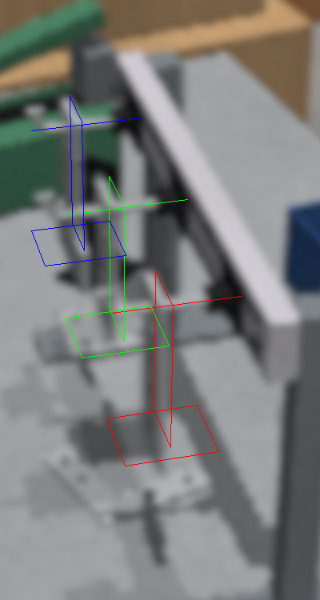

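View pics/o2.png

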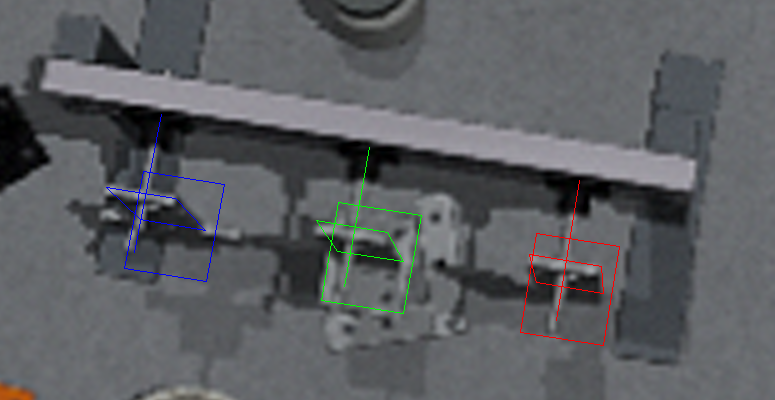

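The foot bracket is on the middle hook: both views show its base plate there (o1 crop (115,330), o2 crop (370,260)), at z 0.126–0.135 and spanning x −0.083…−0.025, as it should be. The left hook, 80 mm wide at the bottom, holds the tee; the right hook, 40 mm wide, holds the strap. The black and orange lookalikes stand on the bench. Next is the pre-grasp.

```bash
cat > g.py <<'E'
from h import *
from scipy.spatial.transform import Rotation as Ro
from workcell import telemetry
d=np.load("rail.npz");o,xv,yv=d['o'],d['xv'],d['yv']
def world(x,y,z):return np.r_[o+x*xv+y*yv,z]
def railp(p):q=np.asarray(p)[:2]-o;return np.r_[q@xv,q@yv,p[2]]*1000
def tool(a):  # approach angle below level, in rail xz plane, tool y = rail y
    a=np.radians(a);X=np.r_[xv,0];Y=np.r_[yv,0];Z=np.array([0,0,1.]);z=np.cos(a)*X-np.sin(a)*Z
    return Ro.from_matrix(np.c_[np.cross(Y,z),Y,z])
def inc(p,R,s=None):
    s=s or telemetry.get_obs();R0=Ro.from_euler('xyz',s['tcp_rot'],degrees=True)
    return (R0.inv().apply(p-s['ee_pos'])*1000).round(1),(R0.inv()*R).as_rotvec(degrees=True).round(2)
E
python3 - <<'E'
from g import *
R=tool(70);s=world(-.052,0,.216);print(s)
b=-R.as_matrix()[:,2]
print(inc(np.r_[(s+.1*b)[:2],.42],R)); print(inc(s+.1*b,R))
print(s+.1*b,R.as_euler('xyz',degrees=True))
E
```

```text
[0.58437676 0.18264049 0.216     ]
(array([-457.2, -190.2, -170.1]), array([ -1.89, -19.95, -10.31]))
(array([-457.2, -190.1,  -60.1]), array([ -1.89, -19.95, -10.31]))
[0.55058844 0.18794401 0.30996926] [180.          20.00000017 171.07946772]
```

Call:
play_rows([
  [[0, 0, -30], [0, 0, 0], 0],
  [[0, 0, -70], [0, 0, 0], 0],
  [[-20, -10, -110], [0, 0, 0], 0],
  [[-50, -20, -150], [0, -2, -1], 0],
  [[-85, -35, -170], [-0.3, -4, -2], 0],
  [[-120, -50, -170], [-0.5, -6, -3], 0],
  [[-160, -65, -170], [-0.7, -8, -4], 0],
  [[-200, -83, -170], [-0.9, -10, -5], 0],
  [[-240, -100, -170], [-1, -12, -6], 0],
  [[-280, -116, -170], [-1.2, -14, -7], 0],
  [[-320, -133, -170], [-1.4, -16, -8], 0],
  [[-360, -150, -170], [-1.6, -18, -9], 0],
  [[-400, -166, -170], [-1.9, -20, -10.3], 0],
  [[-435, -181, -170], [-1.9, -20, -10.3], 0],
  [[-457, -190, -165], [-1.9, -20, -10.3], 0],
  [[-457, -190, -140], [-1.9, -20, -10.3], 0],
  [[-457, -190, -105], [-1.9, -20, -10.3], 0],
  [[-457, -190, -75], [-1.9, -20, -10.3], 0],
  [[-457, -190, -60], [-1.9, -20, -10.3], 0],
  [[-457, -190, -60], [-1.9, -20, -10.3], 0],
])

```text
time: 2.1
ee_pos: [0.5496, 0.1878, 0.3072]
tcp_rot: [-179.9, 19.8, 171.1]
wrist_force: [0.8, -0.9, 0.3]
opening: 0.0854
grasp_force: 0.0
```

```bash
python3 - <<'E'
from g import *
s=telemetry.get_obs();print(s['ee_pos'],s['tcp_rot'],s['q'],s['wrist_force'])
print(inc(world(-.052,0,.216),tool(70),s))
E
```

```text
[0.54961558 0.18778135 0.30718564] [-179.93151166   19.83279417  171.08667969] [ 23.69268455  -6.2161289    2.90360115  82.25551066 -10.5928675
  31.04330419] [ 0.78339433 -0.92124153  0.30534697]
(array([-2.1,  0.4, 97.7]), array([-0.07, -0.17,  0.01]))
```

Call:
play_rows([
  [[0, 0, 12], [0, 0, 0], 0],
  [[0, 0, 27], [0, 0, 0], 0],
  [[0, 0, 42], [0, 0, 0], 0],
  [[0, 0, 57], [0, 0, 0], 0],
  [[0, 0, 70], [0, 0, 0], 0],
  [[0, 0, 70], [0, 0, 0], 0],
  [[0, 0, 70], [0, 0, 0], 0],
])

```text
time: 2.8
ee_pos: [0.5742, 0.1844, 0.2443]
tcp_rot: [179.9, 20.0, 171.0]
wrist_force: [0.7, 0.4, 0.7]
opening: 0.0855
grasp_force: 0.0
```

```bash
python3 - <<'E'
from g import *
s=telemetry.get_obs();print(s['ee_pos'],s['tcp_rot'],s['wrist_force'],railp(s['ee_pos']))
print(inc(world(-.052,0,.216),tool(70),s))
p,dd=camera("side") if 0 else __import__('workcell').camera("top")
np.savez("top1.npz",p=p,d=dd);p2,d2=__import__('workcell').camera("side");np.savez("side1.npz",p=p2,d=d2)
a=cv2.resize(p2[60:230,250:390],None,fx=3.5,fy=3.5,interpolation=cv2.INTER_CUBIC)
b=cv2.resize(p[140:230,185:345],None,fx=2,fy=2,interpolation=cv2.INTER_CUBIC)
im=np.zeros((595,800,3),np.uint8);im[:a.shape[0],:a.shape[1]]=a;im[:b.shape[0],490:490+310]=b[:,:310]
cv2.imwrite("pics/c1.png",im[:,:,::-1])
E
```

```text
[0.57421287 0.18443557 0.24431229] [179.9345871   20.03714538 171.0312874 ] [0.65737992 0.40921654 0.74959708] [-6.23193053e+01  1.97302144e-01  2.44312286e+02]
(array([ 0. , -0.2, 30.1]), array([ 0.05,  0.04, -0.05]))
```

View pics/c1.png

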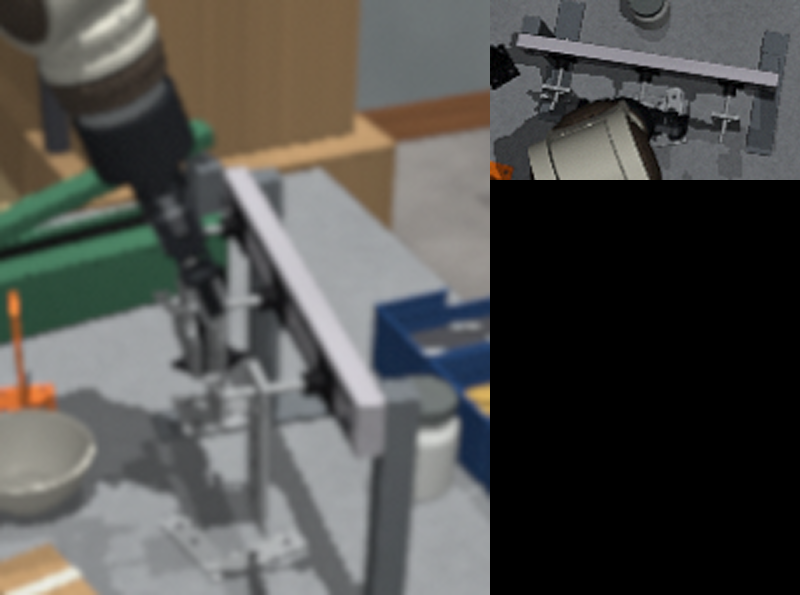

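The crop shows the gripper at (200,265), straddling the middle hook and still above the bracket, with neighbours and bar clear. I go in 30 mm and close.

Call:
play_rows([
  [[0, 0, 10], [0, 0, 0], 0],
  [[0, 0, 20], [0, 0, 0], 0],
  [[0, 0, 30], [0, 0, 0], 0],
  [[0, 0, 30], [0, 0, 0], 0],
  [[0, 0, 30], [0, 0, 0], 0],
  [[0, 0, 30], [0, 0, 0], 0.2],
  [[0, 0, 30], [0, 0, 0], 0.3],
  [[0, 0, 30], [0, 0, 0], 0.4],
  [[0, 0, 30], [0, 0, 0], 0.45],
  [[0, 0, 30], [0, 0, 0], 0.5],
  [[0, 0, 30], [0, 0, 0], 0.6],
  [[0, 0, 30], [0, 0, 0], 0.8],
  [[0, 0, 30], [0, 0, 0], 1],
  [[0, 0, 30], [0, 0, 0], 1],
], grip_force=60)

```text
time: 4.3
ee_pos: [0.5847, 0.1829, 0.2168]
tcp_rot: [179.9, 20.1, 171.0]
wrist_force: [3.2, -0.6, 2.9]
opening: 0.0387
grasp_force: 60.1
```

```bash
cat > st.py <<'E'
from g import *
s=telemetry.get_obs();print("t",s['time'],"rail mm",railp(s['ee_pos']).round(2),"rpy",s['tcp_rot'].round(2),"open",round(s['opening'],4),"grasp",round(s['grasp_force'],1))
f=s['wrist_force'];print("F rail",np.r_[f[:2]@xv,f[:2]@yv,f[2]].round(2),"T",s['torque'].round(3))
E
python3 st.py; python3 st.py|tail -1
```

```text
t 4.3 rail mm [-51.72   0.36 216.83] rpy [179.9   20.12 171.02] open 0.0387 grasp 60.1
F rail [ 3.25 -0.07  2.93] T [-0.086 -0.26  -0.025]
F rail [ 3.25 -0.07  2.93] T [-0.086 -0.26  -0.025]
```

Call:
play_rows([
  [[-0.7, 0, -1.9], [0, 0, 0], 1],
  [[-1.4, 0, -3.8], [0, 0, 0], 1],
  [[-2.4, 0, -6.6], [0, 0, 0], 1],
  [[-2.4, 0, -6.6], [0, 0, 0], 1],
  [[-2.4, 0, -6.6], [0, 0, 0], 1],
  [[-2.4, 0, -6.6], [0, 0, 0], 1],
], grip_force=70)

```text
time: 4.9
ee_pos: [0.5843, 0.183, 0.2231]
tcp_rot: [179.9, 20.0, 171.0]
wrist_force: [-0.1, 0.0, -3.2]
opening: 0.0387
grasp_force: 70.4
```

```bash
python3 st.py
```

```text
t 4.9 rail mm [-52.17   0.33 223.09] rpy [179.93  20.04 171.04] open 0.0387 grasp 70.4
F rail [-0.09  0.   -3.15] T [ 0.047  0.521 -0.   ]
```

```bash
python3 - <<'E'
from g import *
for n in("side","top"):
    C=cloud(n,np.load(n+"0.npz")['d']);Q=np.dstack([(C[...,:2]-o)@xv,(C[...,:2]-o)@yv,C[...,2]])*1000
    for y in(-120,0,120):
        w=(abs(Q[...,1]-y)<9)&(Q[...,2]>210)&(Q[...,2]<248)&(Q[...,0]<-60)&(Q[...,0]>-125)
        q=Q[w];q=q[q[:,0].argsort()];print(n,y,len(q),q[:6].round(0).tolist())
E
```

```text
side -120 45 [[-91.0, -121.0, 235.0], [-91.0, -120.0, 237.0], [-89.0, -122.0, 236.0], [-89.0, -121.0, 237.0], [-88.0, -118.0, 239.0], [-88.0, -116.0, 229.0]]
side 0 48 [[-100.0, -1.0, 238.0], [-99.0, 1.0, 233.0], [-97.0, -1.0, 234.0], [-97.0, -1.0, 237.0], [-97.0, 0.0, 239.0], [-97.0, 3.0, 229.0]]
side 120 23 [[-80.0, 122.0, 237.0], [-80.0, 123.0, 234.0], [-78.0, 118.0, 236.0], [-78.0, 119.0, 232.0], [-78.0, 120.0, 228.0], [-78.0, 119.0, 238.0]]
top -120 21 [[-89.0, -120.0, 234.0], [-87.0, -119.0, 241.0], [-86.0, -116.0, 234.0], [-86.0, -122.0, 236.0], [-83.0, -119.0, 237.0], [-83.0, -121.0, 234.0]]
top 0 30 [[-98.0, 1.0, 242.0], [-97.0, -1.0, 238.0], [-95.0, 2.0, 238.0], [-94.0, 0.0, 232.0], [-92.0, 2.0, 240.0], [-91.0, 0.0, 236.0]]
top 120 16 [[-80.0, 121.0, 240.0], [-80.0, 118.0, 239.0], [-77.0, 121.0, 239.0], [-77.0, 119.0, 239.0], [-75.0, 118.0, 228.0], [-74.0, 122.0, 238.0]]
```

Vision puts the bend at roughly 85 mm. I move 24 mm out freely, then feel.

Call:
play_rows([
  [[3.8, 0, -1.4], [0, 0, 0], 1],
  [[7.5, 0, -2.7], [0, 0, 0], 1],
  [[11.3, 0, -4.1], [0, 0, 0], 1],
  [[15.0, 0, -5.5], [0, 0, 0], 1],
  [[17.9, 0, -6.5], [0, 0, 0], 1],
  [[20.7, 0, -7.5], [0, 0, 0], 1],
  [[22.6, 0, -8.2], [0, 0, 0], 1],
  [[22.6, 0, -8.2], [0, 0, 0], 1],
  [[22.6, 0, -8.2], [0, 0, 0], 1],
])

```text
time: 5.8
ee_pos: [0.5607, 0.1867, 0.2233]
tcp_rot: [179.9, 20.1, 171.0]
wrist_force: [0.7, -0.2, -3.5]
opening: 0.0388
grasp_force: 70.5
```

```bash
python3 st.py
```

```text
t 5.8 rail mm [-76.05   0.36 223.35] rpy [179.91  20.07 171.04] open 0.0388 grasp 70.5
F rail [ 0.68 -0.1  -3.47] T [ 0.095  0.512 -0.034]
```

Call:
play_rows([
  [[0.9, 0, -0.35], [0, 0, 0], 1],
  [[1.9, 0, -0.7], [0, 0, 0], 1],
  [[1.9, 0, -0.7], [0, 0, 0], 1],
  [[1.9, 0, -0.7], [0, 0, 0], 1],
])

```text
time: 6.2
ee_pos: [0.5586, 0.187, 0.2233]
tcp_rot: [179.9, 20.1, 171.0]
wrist_force: [-0.2, 0.2, -2.7]
opening: 0.0387
grasp_force: 70.5
```

```bash
python3 st.py
```

```text
t 6.2 rail mm [-78.12   0.36 223.33] rpy [179.92  20.06 171.04] open 0.0387 grasp 70.5
F rail [-0.22  0.2  -2.71] T [0.032 0.486 0.001]
```

Call:
play_rows([
  [[0.9, 0, -0.35], [0, 0, 0], 1],
  [[1.9, 0, -0.7], [0, 0, 0], 1],
  [[1.9, 0, -0.7], [0, 0, 0], 1],
  [[1.9, 0, -0.7], [0, 0, 0], 1],
])

```text
time: 6.6
ee_pos: [0.5566, 0.1874, 0.2234]
tcp_rot: [179.9, 20.1, 171.0]
wrist_force: [0.1, 0.1, -3.0]
opening: 0.0387
grasp_force: 70.5
```

Call:
play_rows([
  [[0.7, 0, -0.25], [0, 0, 0], 1],
  [[1.4, 0, -0.5], [0, 0, 0], 1],
  [[1.4, 0, -0.5], [0, 0, 0], 1],
  [[1.4, 0, -0.5], [0, 0, 0], 1],
])

```text
time: 7.0
ee_pos: [0.5552, 0.1876, 0.2233]
tcp_rot: [179.9, 20.1, 171.0]
wrist_force: [0.6, -0.1, -3.0]
opening: 0.0388
grasp_force: 70.5
```

Call:
play_rows([
  [[0.7, 0, -0.25], [0, 0, 0], 1],
  [[1.4, 0, -0.5], [0, 0, 0], 1],
  [[1.4, 0, -0.5], [0, 0, 0], 1],
  [[1.4, 0, -0.5], [0, 0, 0], 1],
])

```text
time: 7.4
ee_pos: [0.5537, 0.1878, 0.2233]
tcp_rot: [179.9, 20.1, 171.0]
wrist_force: [-0.5, 0.6, -3.2]
opening: 0.0389
grasp_force: 70.5
```

Call:
play_rows([
  [[0.5, 0, -0.2], [0, 0, 0], 1],
  [[0.9, 0, -0.35], [0, 0, 0], 1],
  [[0.9, 0, -0.35], [0, 0, 0], 1],
  [[0.9, 0, -0.35], [0, 0, 0], 1],
])

```text
time: 7.8
ee_pos: [0.5529, 0.1879, 0.2234]
tcp_rot: [179.9, 20.1, 171.0]
wrist_force: [1.6, -0.9, -2.8]
opening: 0.0385
grasp_force: 70.6
```

Call:
play_rows([
  [[0.3, 0, -0.1], [0, 0, 0], 1],
  [[0.6, 0, -0.2], [0, 0, 0], 1],
  [[0.6, 0, -0.2], [0, 0, 0], 1],
  [[0.6, 0, -0.2], [0, 0, 0], 1],
])

```text
time: 8.2
ee_pos: [0.5526, 0.188, 0.2235]
tcp_rot: [179.9, 20.1, 171.0]
wrist_force: [5.6, -0.4, -5.3]
opening: 0.0388
grasp_force: 70.9
```

```bash
python3 st.py
```

```text
t 8.2 rail mm [-84.26   0.34 223.45] rpy [179.91  20.12 171.01] open 0.0388 grasp 70.9
F rail [ 5.58  0.47 -5.28] T [-0.037 -0.362  0.043]
```

Barb felt at TCP x ≈ −84.0, so the bend is about 86 mm out. I back in 8.5 mm, centre on the shank, and tilt 38°.

Call:
play_rows([
  [[-2, 0, 0.9], [0, 0, 0], 1],
  [[-4, 0, 1.8], [0, 0, 0], 1],
  [[-6, 0, 2.7], [0, 0, 0], 1],
  [[-7.8, 0, 3.6], [0, 0, 0], 1],
  [[-7.8, 0, 3.6], [0, 3, 0], 1],
  [[-7.8, 0, 3.6], [0, 6, 0], 1],
  [[-7.8, 0, 3.6], [0, 9, 0], 1],
  [[-7.8, 0, 3.6], [0, 12, 0], 1],
  [[-7.8, 0, 3.6], [0, 15, 0], 1],
  [[-7.8, 0, 3.6], [0, 18, 0], 1],
  [[-7.8, 0, 3.6], [0, 20, 0], 1],
  [[-7.8, 0, 3.6], [0, 20, 0], 1],
  [[-7.8, 0, 3.6], [0, 20, 0], 1],
])

```text
time: 9.5
ee_pos: [0.5609, 0.1867, 0.2223]
tcp_rot: [179.9, 0.1, 171.1]
wrist_force: [-1.0, 0.2, -2.4]
opening: 0.0388
grasp_force: 71.2
```

```bash
python3 st.py
```

```text
t 9.5 rail mm [-75.8    0.38 222.3 ] rpy [1.7994e+02 1.0000e-01 1.7106e+02] open 0.0388 grasp 71.2
F rail [-1.04 -0.01 -2.44] T [-0.014 -0.033 -0.002]
```

Free. Tool now points straight down; the other 18°.

Call:
play_rows([
  [[0, 0, 0], [0, 3, 0], 1],
  [[0, 0, 0], [0, 6, 0], 1],
  [[0, 0, 0], [0, 9, 0], 1],
  [[0, 0, 0], [0, 11, 0], 1],
  [[0, 0, 0], [0, 13, 0], 1],
  [[0, 0, 0], [0, 13, 0], 1],
  [[0, 0, 0], [0, 13, 0], 1],
])

```text
time: 10.2
ee_pos: [0.5607, 0.1868, 0.2226]
tcp_rot: [179.9, -12.8, 171.1]
wrist_force: [-0.7, -0.2, -2.8]
opening: 0.0387
grasp_force: 71.2
```

```bash
python3 st.py
```

```text
t 10.2 rail mm [-76.05   0.45 222.64] rpy [179.92 -12.84 171.09] open 0.0387 grasp 71.2
F rail [-0.69 -0.29 -2.84] T [-0.044 -0.395 -0.023]
```

Call:
play_rows([
  [[0, 0, 0], [0, 1.5, 0], 1],
  [[0, 0, 0], [0, 3, 0], 1],
  [[0, 0, 0], [0, 5, 0], 1],
  [[0, 0, 0], [0, 5, 0], 1],
  [[0, 0, 0], [0, 5, 0], 1],
])

```text
time: 10.7
ee_pos: [0.5609, 0.1867, 0.2222]
tcp_rot: [179.9, -17.9, 171.1]
wrist_force: [-0.9, 0.2, -3.2]
opening: 0.0386
grasp_force: 71.2
```

```bash
python3 st.py
```

```text
t 10.7 rail mm [-75.85   0.34 222.18] rpy [179.94 -17.94 171.07] open 0.0386 grasp 71.2
F rail [-0.97  0.09 -3.16] T [-0.08  -0.553 -0.   ]
```

Call:
play_rows([
  [[0.2, 0, -0.7], [0, 0, 0], 1],
  [[0.45, 0, -1.4], [0, 0, 0], 1],
  [[0.45, 0, -1.4], [0, 0, 0], 1],
  [[0.45, 0, -1.4], [0, 0, 0], 1],
])

```text
time: 11.1
ee_pos: [0.5605, 0.1868, 0.2244]
tcp_rot: [179.9, -17.9, 171.1]
wrist_force: [-0.6, 1.0, -3.1]
opening: 0.0387
grasp_force: 71.2
```

Call:
play_rows([
  [[0.1, 0, -0.4], [0, 0, 0], 1],
  [[0.2, 0, -0.8], [0, 0, 0], 1],
  [[0.2, 0, -0.8], [0, 0, 0], 1],
  [[0.2, 0, -0.8], [0, 0, 0], 1],
])

```text
time: 11.5
ee_pos: [0.5606, 0.1867, 0.2249]
tcp_rot: [179.9, -17.9, 171.1]
wrist_force: [0.5, -0.6, -2.5]
opening: 0.0388
grasp_force: 71.2
```

Call:
play_rows([
  [[0.1, 0, -0.4], [0, 0, 0], 1],
  [[0.2, 0, -0.8], [0, 0, 0], 1],
  [[0.2, 0, -0.8], [0, 0, 0], 1],
  [[0.2, 0, -0.8], [0, 0, 0], 1],
])

```text
time: 11.9
ee_pos: [0.5607, 0.1867, 0.2257]
tcp_rot: [179.9, -17.9, 171.1]
wrist_force: [-0.1, -0.7, -2.5]
opening: 0.0385
grasp_force: 71.2
```

```bash
python3 st.py
```

```text
t 11.9 rail mm [-76.03   0.34 225.72] rpy [179.92 -17.94 171.09] open 0.0385 grasp 71.2
F rail [ 0.03 -0.68 -2.52] T [-0.055 -0.585 -0.057]
```

Call:
play_rows([
  [[0.1, 0, -0.4], [0, 0, 0], 1],
  [[0.2, 0, -0.7], [0, 0, 0], 1],
  [[0.2, 0, -0.7], [0, 0, 0], 1],
  [[0.2, 0, -0.7], [0, 0, 0], 1],
])

```text
time: 12.3
ee_pos: [0.5607, 0.1867, 0.2264]
tcp_rot: [179.9, -17.9, 171.1]
wrist_force: [-0.1, -0.8, -3.8]
opening: 0.0383
grasp_force: 71.2
```

Call:
play_rows([
  [[0.1, 0, -0.3], [0, 0, 0], 1],
  [[0.2, 0, -0.5], [0, 0, 0], 1],
  [[0.2, 0, -0.5], [0, 0, 0], 1],
  [[0.2, 0, -0.5], [0, 0, 0], 1],
])

```text
time: 12.7
ee_pos: [0.5607, 0.1867, 0.2269]
tcp_rot: [179.9, -17.9, 171.1]
wrist_force: [-0.4, -0.3, -4.9]
opening: 0.0387
grasp_force: 71.2
```

```bash
python3 st.py
```

```text
t 12.7 rail mm [-76.06   0.33 226.85] rpy [179.93 -17.95 171.09] open 0.0387 grasp 71.2
F rail [-0.34 -0.36 -4.93] T [-0.06  -0.684  0.032]
```

Call:
play_rows([
  [[-0.45, 0, 1.4], [0, 0, 0], 1],
  [[-0.9, 0, 2.8], [0, 0, 0], 1],
  [[-1.35, 0, 4.2], [0, 0, 0], 1],
  [[-1.5, 0, 4.8], [0, 0, 0], 1],
  [[-1.5, 0, 4.8], [0, 0, 0], 1],
  [[-1.5, 0, 4.8], [0, 0, 0], 1],
])

```text
time: 13.3
ee_pos: [0.5606, 0.1867, 0.222]
tcp_rot: [179.9, -17.9, 171.1]
wrist_force: [0.4, 0.7, -2.3]
opening: 0.0386
grasp_force: 71.2
```

Call:
play_rows([
  [[-0.15, 0, 0.5], [0, 0, 0], 1],
  [[-0.25, 0, 0.8], [0, 0, 0], 1],
  [[-0.25, 0, 0.8], [0, 0, 0], 1],
  [[-0.25, 0, 0.8], [0, 0, 0], 1],
])

```text
time: 13.7
ee_pos: [0.5606, 0.1867, 0.2212]
tcp_rot: [179.9, -17.9, 171.1]
wrist_force: [0.3, 0.5, -3.0]
opening: 0.0389
grasp_force: 71.2
```

```bash
python3 st.py
```

```text
t 13.7 rail mm [-76.12   0.34 221.16] rpy [179.92 -17.94 171.09] open 0.0389 grasp 71.2
F rail [ 0.21  0.53 -3.04] T [-0.132 -0.479  0.004]
```

Call:
play_rows([
  [[-0.15, 0, 0.5], [0, 0, 0], 1],
  [[-0.25, 0, 0.8], [0, 0, 0], 1],
  [[-0.25, 0, 0.8], [0, 0, 0], 1],
  [[-0.25, 0, 0.8], [0, 0, 0], 1],
])

```text
time: 14.1
ee_pos: [0.5606, 0.1867, 0.2205]
tcp_rot: [179.9, -17.9, 171.1]
wrist_force: [0.3, 0.4, -0.9]
opening: 0.0386
grasp_force: 71.5
```

Play is 5.7 mm instead of 4.5, so the real tilt is only about 34°. I centre, tilt 4° more, then move out to the start of the nose.

Call:
play_rows([
  [[0.5, 0, -1.5], [0, 0, 0], 1],
  [[1, 0, -3.05], [0, 0, 0], 1],
  [[1, 0, -3.05], [0, 2, 0], 1],
  [[1, 0, -3.05], [0, 4, 0], 1],
  [[1, 0, -3.05], [0, 4, 0], 1],
  [[1, 0, -3.05], [0, 4, 0], 1],
])

```text
time: 14.7
ee_pos: [0.5609, 0.1867, 0.223]
tcp_rot: [179.9, -21.9, 171.1]
wrist_force: [-0.4, -0.3, -3.1]
opening: 0.0386
grasp_force: 71.2
```

```bash
python3 st.py; cat > mv.py <<'E'
# shift in tool axes for rail moves (outward, up) mm
from g import *;import sys
s=telemetry.get_obs();R0=Ro.from_euler('xyz',s['tcp_rot'],degrees=True)
for a in sys.argv[1:]:
    u,v=map(float,a.split(','));print(a,R0.inv().apply(np.r_[-u*xv,v]).round(2))
E
python3 mv.py 6.4,0 1,0 0,1 5.74,8.19
```

```text
t 14.7 rail mm [-75.87   0.37 223.03] rpy [179.94 -21.92 171.08] open 0.0386 grasp 71.2
F rail [-0.31 -0.34 -3.15] T [-0.142 -0.62   0.02 ]
6.4,0 [ 5.94 -0.    2.39]
1,0 [ 0.93 -0.    0.37]
0,1 [ 0.37  0.   -0.93]
5.74,8.19 [ 8.38  0.01 -5.46]
```

Call:
play_rows([
  [[1, 0, 0.35], [0, 0, 0], 1],
  [[2, 0, 0.7], [0, 0, 0], 1],
  [[3, 0, 1], [0, 0, 0], 1],
  [[4, 0, 1.35], [0, 0, 0], 1],
  [[5, 0, 1.7], [0, 0, 0], 1],
  [[6, 0, 2], [0, 0, 0], 1],
  [[6, 0, 2], [0, 0, 0], 1],
  [[6, 0, 2], [0, 0, 0], 1],
])

```text
time: 15.5
ee_pos: [0.5544, 0.1877, 0.2239]
tcp_rot: [179.9, -21.9, 171.1]
wrist_force: [0.0, -0.1, -2.9]
opening: 0.0386
grasp_force: 71.2
```

```bash
python3 st.py
```

```text
t 15.5 rail mm [-82.44   0.36 223.91] rpy [179.91 -21.93 171.1 ] open 0.0386 grasp 71.2
F rail [ 0.02 -0.05 -2.87] T [-0.148 -0.652 -0.037]
```

Free at the nose root. I climb along the nose in small steps, watching the force.

Call:
play_rows([
  [[0.85, 0, -0.55], [0, 0, 0], 1],
  [[1.7, 0, -1.1], [0, 0, 0], 1],
  [[2.5, 0, -1.65], [0, 0, 0], 1],
  [[2.5, 0, -1.65], [0, 0, 0], 1],
  [[2.5, 0, -1.65], [0, 0, 0], 1],
])

```text
time: 16.0
ee_pos: [0.5527, 0.1879, 0.2264]
tcp_rot: [179.9, -21.9, 171.1]
wrist_force: [-0.1, 0.3, -3.2]
opening: 0.0388
grasp_force: 71.2
```

Call:
play_rows([
  [[0.85, 0, -0.55], [0, 0, 0], 1],
  [[1.7, 0, -1.1], [0, 0, 0], 1],
  [[2.5, 0, -1.65], [0, 0, 0], 1],
  [[2.5, 0, -1.65], [0, 0, 0], 1],
  [[2.5, 0, -1.65], [0, 0, 0], 1],
])

```text
time: 16.5
ee_pos: [0.551, 0.1883, 0.2288]
tcp_rot: [179.9, -21.9, 171.1]
wrist_force: [-0.1, 0.5, -3.4]
opening: 0.0387
grasp_force: 71.2
```

Call:
play_rows([
  [[0.85, 0, -0.55], [0, 0, 0], 1],
  [[1.7, 0, -1.1], [0, 0, 0], 1],
  [[2.5, 0, -1.65], [0, 0, 0], 1],
  [[2.5, 0, -1.65], [0, 0, 0], 1],
  [[2.5, 0, -1.65], [0, 0, 0], 1],
])

```text
time: 17.0
ee_pos: [0.5493, 0.1885, 0.2313]
tcp_rot: [179.9, -21.9, 171.1]
wrist_force: [-0.6, -0.1, -2.8]
opening: 0.0384
grasp_force: 71.2
```

Call:
play_rows([
  [[0.85, 0, -0.55], [0, 0, 0], 1],
  [[1.7, 0, -1.1], [0, 0, 0], 1],
  [[2.5, 0, -1.65], [0, 0, 0], 1],
  [[3.35, 0, -2.2], [0, 0, 0], 1],
  [[3.35, 0, -2.2], [0, 0, 0], 1],
  [[3.35, 0, -2.2], [0, 0, 0], 1],
])

```text
time: 17.6
ee_pos: [0.5471, 0.1888, 0.2346]
tcp_rot: [179.9, -21.9, 171.1]
wrist_force: [0.2, -0.2, -3.4]
opening: 0.0384
grasp_force: 71.2
```

Call:
play_rows([
  [[0.85, 0, -0.55], [0, 0, 0], 1],
  [[1.7, 0, -1.1], [0, 0, 0], 1],
  [[2.5, 0, -1.65], [0, 0, 0], 1],
  [[3.35, 0, -2.2], [0, 0, 0], 1],
  [[3.35, 0, -2.2], [0, 0, 0], 1],
  [[3.35, 0, -2.2], [0, 0, 0], 1],
])

```text
time: 18.2
ee_pos: [0.5448, 0.1892, 0.2379]
tcp_rot: [179.9, -21.9, 171.1]
wrist_force: [0.3, 0.3, -3.2]
opening: 0.0387
grasp_force: 71.2
```

Call:
play_rows([
  [[0.85, 0, -0.55], [0, 0, 0], 1],
  [[1.7, 0, -1.1], [0, 0, 0], 1],
  [[2.5, 0, -1.65], [0, 0, 0], 1],
  [[3.35, 0, -2.2], [0, 0, 0], 1],
  [[3.35, 0, -2.2], [0, 0, 0], 1],
  [[3.35, 0, -2.2], [0, 0, 0], 1],
])

```text
time: 18.8
ee_pos: [0.5425, 0.1895, 0.2412]
tcp_rot: [179.9, -21.9, 171.1]
wrist_force: [-0.1, 0.5, -2.5]
opening: 0.0389
grasp_force: 71.2
```

Call:
play_rows([
  [[0.85, 0, -0.55], [0, 0, 0], 1],
  [[1.7, 0, -1.1], [0, 0, 0], 1],
  [[2.5, 0, -1.65], [0, 0, 0], 1],
  [[3.35, 0, -2.2], [0, 0, 0], 1],
  [[4.2, 0, -2.75], [0, 0, 0], 1],
  [[5, 0, -3.3], [0, 0, 0], 1],
  [[5, 0, -3.3], [0, 0, 0], 1],
])

```text
time: 19.5
ee_pos: [0.5391, 0.1901, 0.2463]
tcp_rot: [179.9, -21.9, 171.1]
wrist_force: [0.2, -0.9, -2.7]
opening: 0.0387
grasp_force: 71.2
```

Call:
play_rows([
  [[2.1, 0, -1.4], [0, 0, 0], 1],
  [[4.2, 0, -2.75], [0, 0, 0], 1],
  [[6.3, 0, -4.1], [0, 0, 0], 1],
  [[8.4, 0, -5.5], [0, 0, 0], 1],
  [[12.6, 0, -8.2], [0, 0, 0], 1],
  [[16.8, 0, -11], [0, 0, 0], 1],
  [[21, 0, -13.7], [0, 0, 0], 1],
  [[30, 0, -19.6], [0, 0, 0], 1],
  [[40, 0, -26], [0, 0, 0], 1],
  [[40, 0, -26], [0, 0, 0], 1],
  [[40, 0, -26], [0, 0, 0], 1],
])

```text
time: 20.6
ee_pos: [0.5121, 0.1944, 0.2856]
tcp_rot: [179.9, -21.9, 171.1]
wrist_force: [-0.2, -0.3, -2.9]
opening: 0.0387
grasp_force: 71.3
```

```bash
python3 st.py; python3 - <<'E'
from g import *
from workcell import camera
p2,d2=camera("side");np.savez("side2.npz",p=p2,d=d2);p,dd=camera("top");np.savez("top2.npz",p=p,d=dd)
cv2.imwrite("pics/c2.png",cv2.resize(p2[60:230,220:390],None,fx=3.5,fy=3.5,interpolation=cv2.INTER_CUBIC)[:,:,::-1])
R=tool(66); pan=np.r_[.6375,-.2349,.0]
P=railp(pan)
for z in(.36,.172):print(inc(np.r_[pan[:2],z],tool(70)))
E
```

```text
t 20.6 rail mm [-125.24    0.38  285.64] rpy [179.89 -21.87 171.12] open 0.0387 grasp 71.3
F rail [-0.19 -0.32 -2.88] T [-0.082 -0.696  0.001]
(array([-148.4, -404.4, -141.3]), array([ 7.000e-02, -4.195e+01, -1.000e-02]))
(array([-218.6, -404.6,   33. ]), array([ 7.000e-02, -4.195e+01, -1.000e-02]))
```

View pics/c2.png

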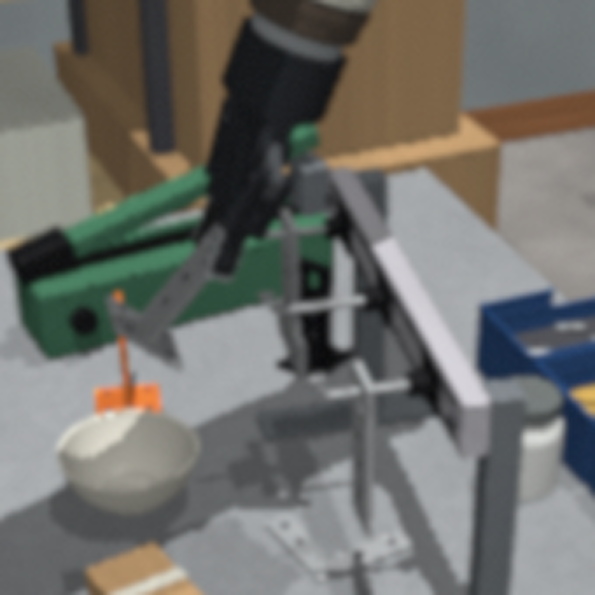

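The bracket is off the hook: held at crop (205,270), tilted, with hook nose (275,300) empty and the other two still hanging. I measure its true tilt in the grip from the depth images.

```bash
cat > tilt.py <<'E'
from g import *;import sys
# usage: tilt.py idx tiltguess
k,th=sys.argv[1],float(sys.argv[2]);s=telemetry.get_obs();t=railp(s['ee_pos'])
for n in("side","top"):
    z=np.load(f"{n}{k}.npz");C=cloud(n,z['d']);sat=np.ptp(z['p'].astype(int),axis=2)
    Q=np.dstack([(C[...,:2]-o)@xv,(C[...,:2]-o)@yv,C[...,2]])*1000-t
    c,si=np.cos(np.radians(th)),np.sin(np.radians(th))
    U=Q[...,0]*si+Q[...,2]*c;N=Q[...,0]*c-Q[...,2]*si
    w=(abs(Q[...,1])<19)&(U<-32)&(U>-80)&(abs(N)<12);b=(abs(Q[...,1])<26)&(U<-82)&(U>-100)&(abs(N)<40)
    for nm,m in(("tab",w),("base",b)):
        q=np.c_[N[m],U[m]]
        if len(q)<8:print(n,nm,len(q));continue
        v=cv2.fitLine(np.float32(q),cv2.DIST_HUBER,0,.01,.01).ravel()
        print(n,nm,len(q),"err deg",np.degrees(np.arctan2(v[0],v[1]) if nm=="tab" else np.arctan2(v[1],v[0])).round(2),"pt",v[2:].round(1),np.percentile(q,[3,97],axis=0).round(1).tolist())
E
python3 tilt.py 2 42
```

```text
side tab 123 err deg 179.69 pt [ -3.5 -56. ] [[-5.2, -78.4], [1.3, -33.5]]
side base 174 err deg 0.81 pt [ -5.3 -88.9] [[-30.6, -93.2], [27.3, -83.2]]
top tab 0
top base 0
```

Call:
play_rows([
  [[7, 0, -18], [0, 0, 0], 1],
  [[18, 0, -45], [0, 0, 0], 1],
  [[28, 0, -70], [0, -3, 0], 1],
  [[20, -18, -73], [0, -7, 0], 1],
  [[8, -45, -78], [0, -11, 0], 1],
  [[-6, -75, -84], [0, -15, 0], 1],
  [[-20, -110, -90], [0, -19, 0], 1],
  [[-36, -147, -96], [0, -23, 0], 1],
  [[-52, -184, -103], [0, -27, 0], 1],
  [[-68, -221, -109], [0, -31, 0], 1],
  [[-84, -258, -116], [0, -35, 0], 1],
  [[-100, -295, -122], [0, -39, 0], 1],
  [[-116, -332, -129], [0, -41, 0], 1],
  [[-130, -365, -134], [0, -42, 0], 1],
  [[-141, -388, -138], [0, -42, 0], 1],
  [[-148, -404, -141], [0, -42, 0], 1],
  [[-148, -404, -141], [0, -42, 0], 1],
  [[-148, -404, -141], [0, -42, 0], 1],
  [[-148, -404, -141], [0, -42, 0], 1],
])

```text
time: 22.6
ee_pos: [0.6368, -0.2338, 0.3599]
tcp_rot: [179.9, 20.0, 171.1]
wrist_force: [0.2, -1.5, -3.0]
opening: 0.0385
grasp_force: 71.5
```

```bash
python3 st.py; python3 - <<'E'
from g import *
from workcell import camera
p2,d2=camera("side");np.savez("side3.npz",p=p2,d=d2);p,dd=camera("top");np.savez("top3.npz",p=p,d=dd)
pan=np.r_[.6375,-.2349]
for z in(.195,.172,.165):print(inc(np.r_[pan,z],tool(70)))
C=cloud("top",dd);m=(abs(C[...,2]-.074)<.008);m[:,:345]=0;m[:,450:]=0
E
python3 tilt.py 3 0
```

```text
t 22.6 rail mm [  64.35 -403.23  359.86] rpy [179.9   20.02 171.06] open 0.0385 grasp 71.5
F rail [ 0.39 -1.47 -2.96] T [0.075 0.472 0.005]
(array([ 55.9,  -1.5, 155.5]), array([0.09, 0.06, 0.01]))
(array([ 63.8,  -1.5, 177.1]), array([0.09, 0.06, 0.01]))
(array([ 66.2,  -1.5, 183.7]), array([0.09, 0.06, 0.01]))
side tab 231 err deg 0.26 pt [ -4.6 -55.6] [[-5.7, -78.8], [-3.3, -33.4]]
side base 466 err deg 0.2 pt [ -6.5 -87.8] [[-31.9, -91.4], [26.6, -84.1]]
top tab 1
top base 83 err deg 4.26 pt [-15.5 -88.4] [[-28.7, -93.7], [2.9, -83.6]]
```

Call:
play_rows([
  [[6, 0, 17], [0, 0, 0], 1],
  [[14, -0.5, 39], [0, 0, 0], 1],
  [[22, -1, 61], [0, 0, 0], 1],
  [[30, -1, 83], [0, 0, 0], 1],
  [[38, -1.5, 105], [0, 0, 0], 1],
  [[45, -1.5, 125], [0, 0, 0], 1],
  [[52, -1.5, 144], [0, 0, 0], 1],
  [[57, -1.5, 158], [0, 0, 0], 1],
  [[60.5, -1.5, 168], [0, 0, 0], 1],
  [[62, -1.5, 172], [0, 0, 0], 1],
  [[62.7, -1.5, 174], [0, 0, 0], 1],
  [[62.7, -1.5, 174], [0, 0, 0], 1],
  [[62.7, -1.5, 174], [0, 0, 0], 1],
])

```text
time: 24.0
ee_pos: [0.638, -0.236, 0.1762]
tcp_rot: [179.9, 20.1, 171.0]
wrist_force: [-0.1, -0.1, -2.7]
opening: 0.0392
grasp_force: 71.6
```

```bash
python3 st.py;python3 mv.py 0,-1 0,-6; python3 -c "
from g import *;print(inc(np.r_[.6375,-.2349,.168],tool(70)))"
```

```text
t 24.0 rail mm [  65.84 -405.23  176.19] rpy [179.94  20.14 171.04] open 0.0392 grasp 71.6
F rail [-0.08 -0.07 -2.73] T [0.088 0.522 0.013]
0,-1 [ 0.34 -0.    0.94]
0,-6 [ 2.07 -0.01  5.63]
(array([3.4, 1. , 7.5]), array([ 0.05,  0.14, -0.04]))
```

Down 8 mm slowly, then feel for the pan.

Call:
play_rows([
  [[0.7, 0, 1.9], [0, 0, 0], 1],
  [[1.4, 0, 3.8], [0, 0, 0], 1],
  [[2.1, 0, 5.6], [0, 0, 0], 1],
  [[2.7, 0, 7.5], [0, 0, 0], 1],
  [[2.7, 0, 7.5], [0, 0, 0], 1],
  [[2.7, 0, 7.5], [0, 0, 0], 1],
])

```text
time: 24.6
ee_pos: [0.6376, -0.2358, 0.1671]
tcp_rot: [179.9, 20.1, 171.0]
wrist_force: [0.7, -1.0, -2.4]
opening: 0.0387
grasp_force: 71.6
```

Call:
play_rows([
  [[0.2, 0, 0.5], [0, 0, 0], 1],
  [[0.35, 0, 0.95], [0, 0, 0], 1],
  [[0.35, 0, 0.95], [0, 0, 0], 1],
  [[0.35, 0, 0.95], [0, 0, 0], 1],
])

```text
time: 25.0
ee_pos: [0.6376, -0.2358, 0.1662]
tcp_rot: [179.9, 20.1, 171.0]
wrist_force: [0.4, 0.3, -2.7]
opening: 0.0384
grasp_force: 71.6
```

Call:
play_rows([
  [[0.15, 0, 0.4], [0, 0, 0], 1],
  [[0.25, 0, 0.7], [0, 0, 0], 1],
  [[0.25, 0, 0.7], [0, 0, 0], 1],
  [[0.25, 0, 0.7], [0, 0, 0], 1],
])

```text
time: 25.4
ee_pos: [0.6376, -0.2358, 0.1654]
tcp_rot: [179.9, 20.1, 171.0]
wrist_force: [-0.0, 0.0, -3.1]
opening: 0.0387
grasp_force: 71.6
```

Call:
play_rows([
  [[0.15, 0, 0.4], [0, 0, 0], 1],
  [[0.25, 0, 0.7], [0, 0, 0], 1],
  [[0.25, 0, 0.7], [0, 0, 0], 1],
  [[0.25, 0, 0.7], [0, 0, 0], 1],
])

```text
time: 25.8
ee_pos: [0.6377, -0.2358, 0.165]
tcp_rot: [179.9, 20.1, 171.0]
wrist_force: [-1.7, 0.2, -1.3]
opening: 0.0387
grasp_force: 71.9
```

Call:
play_rows([
  [[0.1, 0, 0.25], [0, 0, 0], 1],
  [[0.15, 0, 0.4], [0, 0, 0], 1],
  [[0.15, 0, 0.4], [0, 0, 0], 1],
  [[0.15, 0, 0.4], [0, 0, 0], 1],
])

```text
time: 26.2
ee_pos: [0.6377, -0.2358, 0.1646]
tcp_rot: [179.9, 20.1, 171.0]
wrist_force: [-1.2, 0.2, 2.7]
opening: 0.0389
grasp_force: 72.2
```

```bash
python3 st.py
```

```text
t 26.2 rail mm [  65.62 -405.15  164.65] rpy [179.93  20.09 171.04] open 0.0389 grasp 72.2
F rail [-1.25  0.01  2.69] T [0.149 0.584 0.03 ]
```

Standing on the pan. I ease the grip, open slowly and withdraw along the tool axis.

Call:
play_rows([
  [[0, 0, 0], [0, 0, 0], 1],
  [[0, 0, 0], [0, 0, 0], 1],
  [[0, 0, 0], [0, 0, 0], 0.52],
  [[0, 0, 0], [0, 0, 0], 0.48],
  [[0, 0, 0], [0, 0, 0], 0.44],
  [[0, 0, 0], [0, 0, 0], 0.4],
  [[0, 0, 0], [0, 0, 0], 0.3],
  [[0, 0, 0], [0, 0, 0], 0.2],
  [[0, 0, 0], [0, 0, 0], 0.1],
  [[0, 0, 0], [0, 0, 0], 0.1],
], grip_force=20)

```text
time: 27.2
ee_pos: [0.6376, -0.2358, 0.1642]
tcp_rot: [179.9, 20.1, 171.0]
wrist_force: [-0.9, 0.5, 0.2]
opening: 0.0766
grasp_force: 0.0
```

Call:
play_rows([
  [[0, 0, -5], [0, 0, 0], 0.1],
  [[0, 0, -15], [0, 0, 0], 0.1],
  [[0, 0, -30], [0, 0, 0], 0.1],
  [[0, 0, -50], [0, 0, 0], 0.1],
  [[0, 0, -75], [0, 0, 0], 0.1],
  [[0, 0, -100], [0, 0, 0], 0.1],
  [[0, 0, -130], [0, 0, 0], 0.1],
  [[0, 0, -160], [0, 0, 0], 0.1],
  [[0, 0, -190], [0, 0, 0], 0.1],
  [[0, 0, -190], [0, 0, 0], 0.1],
  [[0, 0, -190], [0, 0, 0], 0.1],
  [[0, 0, -190], [0, 0, 0], 0.1],
])

```text
time: 28.4
ee_pos: [0.573, -0.2258, 0.3423]
tcp_rot: [179.9, 20.0, 171.0]
wrist_force: [-0.4, 0.1, -0.1]
opening: 0.0768
grasp_force: 0.0
```

```bash
python3 st.py; python3 - <<'E'
from g import *
from workcell import camera
p2,d2=camera("side");p,dd=camera("top")
np.savez("side4.npz",p=p2,d=d2)
C=cloud("side",d2);m=(C[...,2]>.095)&(C[...,2]<.185)&(np.hypot(C[...,0]-.6375,C[...,1]+.2349)<.08)
q=C[m];print(m.sum(),np.percentile(q,[2,50,98],axis=0).round(3).tolist())
m=(C[...,2]>.077)&(C[...,2]<.085)&(np.hypot(C[...,0]-.6375,C[...,1]+.2349)<.08);print("base",np.percentile(C[m],[2,50,98],axis=0).round(3).tolist())
a=cv2.resize(p2[90:370,230:490],None,fx=2,fy=2,interpolation=cv2.INTER_CUBIC)
cv2.imwrite("pics/c3.png",a[:,:,::-1])
E
```

```text
t 28.4 rail mm [ 9.0000e-02 -4.0530e+02  3.4226e+02] rpy [179.91  20.02 171.03] open 0.0768 grasp 0.0
F rail [-0.4   0.04 -0.1 ] T [ 0.075  0.267 -0.059]
409 [[0.63, -0.256, 0.097], [0.633, -0.24, 0.145], [0.639, -0.216, 0.184]]
base [[0.604, -0.265, 0.077], [0.629, -0.241, 0.078], [0.665, -0.21, 0.083]]
```

View pics/c3.png

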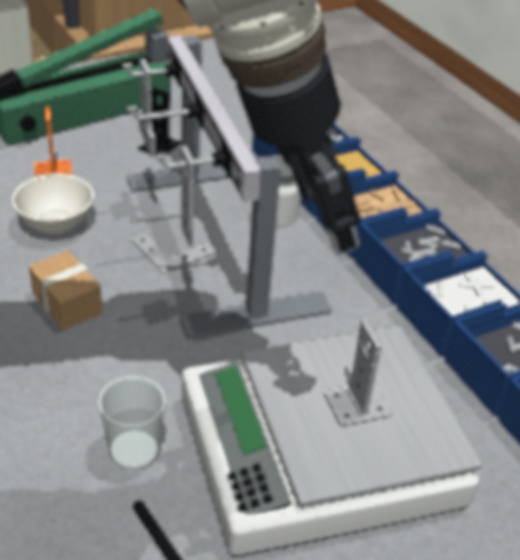

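The bracket stands plumb in the middle of the pan (crop (360,400), measured at about (0.635, −0.237)). The other two fittings still hang, and the robot is clear.

```bash
python3 -c "
from workcell import workorder;print(workorder.job_done())"
```

```text
the job is handed in; nothing more can be done
None
```

The foot bracket came off its hook with only light contact (at most about 6 N while feeling for the barb). It now stands released in the middle of the scale's pan, the other two fittings still hang, and the job was handed in at about 28 s.

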